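Knock down the ejector pin and hold the filter carrier in the corner of the squaring jig

ROBOT

A 6-joint arm with a two-finger parallel gripper is mounted at the origin on the work surface. World frame = base frame: x ahead of the robot, y to its left, z up, the work surface at z = 0. Lengths are in mm, angles in degrees, forces in N, time in s.
With the tool pointing down it reaches from about 350 to 850 mm from the base axis. Payload 8.1 kg.
Tool frame: the origin (TCP) lies between the finger pads; the fingertips stand 22 mm ahead of it and the grasp point (between the pads) lies 3 mm ahead of it (r.nose_length is the z of the fingertips in the tool frame, in mm); z points along the fingers, x is the direction in which the jaws open and shut, and the axes are right-handed (so a half turn about z gives the same grasp; the last joint's range is limited). The gripper opens to 85 mm and grips with 20 to 120 N. Pads are 22 mm wide; open, the fingers measure 114 mm over their backs; the gripper's body (76 mm by 85 mm) begins 54 mm behind the grasp point. The pads swing forward as they close: fully open they stand 13 mm farther back than shut.
Start: joints at [59.164, 7.471, 85.268, -0, 87.261, -4.893], TCP at [262.471, 539.55, 253.292] pointing down, gripper open.
Joint ranges: [-169.43, 169.43], [-51.17, 129.36], [1.28, 143.12], [-76.62, 256.62], [0, 156.53], [-152.29, 152.29]. Speed limits (degrees/s): [136.94, 136.94, 159.86, 180, 180, 180].

INTERFACE

Orientations are given as [roll, pitch, yaw] about the fixed x, y, z axes, in that order (R = Rz(yaw) Ry(pitch) Rx(roll)).
In Python, from bench import r gives the robot as it stands.
- The arm moves only by the shell command python3 -m jog 'ROWS' [FORCE]. ROWS is JSON, a list of rows, each a list of 5 numbers: the shift along the tool's x, y, z in m, then the turn about the tool's z in degrees, then the opening in per cent of the stroke, from 0 (shut) to 100 (fully open). A call has 1 to 8 rows; each row is the pose to reach, as a shift and turn from the pose measured when the call began, along the tool's axes at that moment; what a row does not reach only later rows make up. A row lasts 1/10 s, in which the tool goes at most 50 mm and 8.59 degrees, less where a joint would pass 70% of its speed; a pose out of reach is approached as far as the arm can. A call with a gripper value outside its range is refused whole. The fingers move at their own pace and stop on an object; FORCE is the grip in N (left out, the last holds). Time passes only in rows, so rows that repeat a pose let the fingers close. It gives the time, the measured TCP pose, the force and the opening at its end, in the units of the state.
- r.sense(): the state, without advancing time (a new reading comes with each control period).
- r.snapshot(name): name is "scene" or "top" or "wrist"; returns a dict with "image" (384x512x3 uint8, red, green, blue), "K" (3x3 intrinsics, pixels), "T" (4x4, takes a point from camera to world coordinates); the wrist camera has in their place "tool_from_camera" (4x4, takes a point from camera to tool coordinates, whose origin is the TCP and whose axes are the tool frame's). Camera axes: x right, y down, z forward; pixel columns grow to the right and rows downward; lengths in mm; the calibration is good to about 2 mm. A picture is of the moment at which its call begins: read the wrist's pose just before it. There is no depth.
- r.hand_in(): hands the job in, once; it reports no verdict.
Trained networks look in a picture, given as the dict that the camera call returned (one of the last four; its "shot" number tells which), for a name from the list of things; names that differ only in an ending like _2 or _b are one class to them, and where a whole thing is asked for, a point or a joint stands for the part that bears it (a point fixed in the world has none). Each returns a list of dicts, best first, with "conf" (0 to 1); they miss things now and then, are a little off and sometimes report something else, mostly with a low value. They report only what shows in the picture. A call takes as long as a camera call. They do not tell look-alikes from the thing itself.
- r.search_frame(picture, label): "bbox" ([left, top, right, bottom] in pixels, round what is visible of it).
- r.pinpoint(picture, label): "uv" ([column, row] in pixels: a listed point, or the origin of a listed thing).
The state is a dict: "time": time; "joint_pos": joint angles; "qd": joint speeds; "joint_efforts": joint torques, N m; "tool_pos": TCP position; "tcp_rot": TCP orientation; "ft_force": force on the tool from outside, world axes, zero at the start; "wrist_torque": the same for the moment, N m; "finger_gap": finger opening in mm.
Only numpy, scipy, OpenCV 4.12 (cv2) and the standard library are available. Lean on these libraries where they do the work, as an engineer would, in place of code of your own. Each camera call takes 0.05 s, during which the arm holds its last target. There are 200 camera calls.

TASK

On the squaring jig the ejector pin has sprung up: take the mallet by its handle and drive the pin all the way down with the mallet's head, then stand the mallet back on the bench beside the jig, upright on its head as it stood before. Set the black carrier with the oblong base flat on the jig plate over the pin, long side along the side stop, and press it fully into the corner, squarely against both stops at once. Finish while still holding it there, firmly pressed against both stops; do not drive the pin with anything but the mallet, and leave all the other things on the bench where they are.

Things in the scene. Friction and masses are not known exactly. Their poses are not given: they have to be found in the camera images.
- jig: Aluminium base plate fixed to the bench, 150 (x) x 130 (y) x 12 mm high, any yaw within about 25 degrees. Origin: centre of its underside, on the bench; x is roughly away from the robot, z up. Two steel stops on it form an inside corner towards its +x, +y end; the seated carrier's origin is then at x +20, y +12, z +12 mm in this frame. The -x and -y sides are open. Plate, stops and the carrier's base are smooth and slide on each other with a friction of about 0.25.
- far_stop: Steel bar on the jig, 14 x 62 x 18 mm high, its top 30 mm above the bench. Its frame is the same as the jig's (origin at the jig's origin). Its working face looks to the jig's -x and lies at x = +52 mm; it runs along y from -22 to +40 mm.
- side_stop: Steel bar on the jig, 60 x 14 x 18 mm high, its top 30 mm above the bench. Its frame is the same as the jig's (origin at the jig's origin). Its working face looks to the jig's -y and lies at y = +37 mm; it runs along x from -12 to +48 mm.
- pin (a joint): Travel of the upright steel ejector pin in the jig plate, in m: 0 fully up (top 12 mm above the plate), 0.0105 fully down against its end stop (top still 1.5 mm above the plate). It moves against about 6 to 8 N (friction and a weak spring) and stays wherever it is left.
- pin_top (a point): Centre of the pin's flat top, 12 mm in diameter, at x +20, y +12 mm of the jig; 24 mm above the bench with the pin fully up, 13.5 mm fully down. Axes as the jig's.
- mallet: Small mallet, about 0.28 kg, standing on one flat face of its head: head a dark steel cylinder with white plastic faces, 40 mm in diameter, 70 mm tall (the axis upright); wooden handle of 18 x 18 mm square section, level, centred 35 mm above the bench, running from the head to 132 mm from the head's axis along the mallet's own -x. Origin: centre of the lower face of the head; z up. The centre of mass is within 20 mm of the head's axis. It stands by itself when let go upright.
- carrier: Black carrier, about 0.35 kg: oblong base 64 (x) x 50 (y) x 22 mm high with an upright square grip post in its middle, 26 x 26 mm, from 22 to 62 mm above its underside, with a small bright metal disc set in its top. Origin: centre of the underside; z up. It rests on two foot strips along its long edges, 6 mm wide; between them (38 mm) the underside is hollowed by 4 mm, which clears the driven pin. Either way round (half a turn) is alike.
- dropper_bottle: Bystander: amber dropper bottle, 36 mm in diameter, 75 mm tall; origin under its centre.
- dish: Bystander: shallow glass dish, 90 mm in diameter, 16 mm high; origin under its centre.
- lens_ring: Bystander: dark steel lens ring, 36 mm in diameter, 12 mm high; origin under its centre.
- round_carrier: Bystander: black carrier with a ROUND base 56 mm in diameter and a round post, 40 mm tall; origin under its centre.
- jar: Bystander: white jar, 52 mm in diameter, 60 mm tall; origin under its centre.
- screwdriver: Bystander: screwdriver, 160 mm long, lying on the bench along its x; origin under its middle.
- slide_box: Bystander: white open slide box with dividers, 80 x 110 x 30 mm; origin under its centre.
Mind the look-alikes: they are no part of the job. Several things look just like the jig: the one meant starts farthest to the robot's left.

How it is judged:
By the outcome, as a careful person would: the job done as asked, in the order asked, and still so for the second after the job is handed in, while the arm keeps its last pose, push and grip.
It also fails if it takes over 64 s, if anything falls off the work surface, if the arm or the gripper's body presses on something with over 40 N, if the wrist force passes 120 N, or if a joint passes its speed limit or range.

## Working session

There is one attempt and no reset: what is moved stays moved. The work goes in short steps, Python scripts to look and compute and a shell command to move; the robot and the scene stay as the last step left them, time stands still between calls to the robot, and variables do not carry over. Pictures are saved under pics/ and viewed, about 8 in all and at most 12, crops included, and the job is handed in when it is done.

```bash
mkdir -p pics; ls; python3 - <<'E'
from bench import r
import cv2, numpy as np
s=r.sense(); print({k:np.round(v,2).tolist() for k,v in s.items()})
for n in("scene","top"):
    p=r.snapshot(n); cv2.imwrite(f"pics/{n}0.png",p["image"][:,:,::-1])
    print(n,np.round(p["K"],1).tolist(),np.round(p["T"],3).tolist())
    for l in("jig","pin_top","mallet","carrier","round_carrier","dropper_bottle","dish","lens_ring","jar","screwdriver","slide_box"):
        a=r.search_frame(p,l); b=r.pinpoint(p,l)
        print(l,[(np.round(d["bbox"]).tolist(),round(d["conf"],2)) for d in a],[(np.round(d["uv"],1).tolist(),round(d["conf"],2)) for d in b])
print(r.sense()["time"])
E
```

```text
pics
{'time': 0.0, 'joint_pos': [59.16, 7.52, 85.33, -0.0, 87.26, -4.89], 'qd': [0.05, 0.04, -0.1, 0.03, -0.05, -0.07], 'joint_efforts': [0.0, -56.94, -50.05, 0.0, 0.01, 0.0], 'tool_pos': [262.21, 539.11, 252.21], 'tcp_rot': [-179.99, 0.11, 64.06], 'ft_force': [-0.33, 0.59, 1.31], 'wrist_torque': [-0.03, -0.01, -0.02], 'finger_gap': 85.31}
scene [[443.2, 0.0, 260.5], [0.0, 443.2, 193.0], [0.0, 0.0, 1.0]] [[-0.403, 0.671, -0.622, 1326.554], [0.915, 0.311, -0.258, 248.238], [0.021, -0.673, -0.739, 999.483], [0.0, 0.0, 0.0, 1.0]]
jig [([236.0, 133.0, 288.0, 169.0], 0.81), ([168.0, 110.0, 216.0, 141.0], 0.77), ([268.0, 189.0, 320.0, 236.0], 0.62)] [([191.6, 125.9], 0.94), ([290.6, 213.7], 0.74), ([240.3, 269.9], 0.49), ([386.2, 243.6], 0.47), ([196.7, 175.9], 0.15)]
pin_top [] [([293.6, 213.7], 0.5)]
mallet [([186.0, 138.0, 210.0, 182.0], 0.95)] [([195.2, 173.7], 0.82)]
carrier [([373.0, 225.0, 397.0, 254.0], 0.96), ([139.0, 187.0, 162.0, 207.0], 0.26)] [([387.4, 244.7], 0.79)]
round_carrier [([384.0, 283.0, 410.0, 306.0], 0.85)] [([394.5, 295.5], 0.77)]
dropper_bottle [([325.0, 278.0, 3
[... 1077 characters left out ...]
 99.0, 271.0, 131.0], 0.59), ([160.0, 118.0, 180.0, 129.0], 0.17)] [([345.3, 201.1], 0.63)]
carrier [([130.0, 182.0, 155.0, 208.0], 0.96)] []
round_carrier [([110.0, 140.0, 130.0, 157.0], 0.74)] [([119.7, 149.0], 0.82), ([400.6, 183.8], 0.46)]
dropper_bottle [([163.0, 119.0, 178.0, 129.0], 0.61), ([129.0, 182.0, 151.0, 206.0], 0.44)] [([233.2, 197.4], 0.59), ([169.2, 125.4], 0.55)]
dish [] [([317.3, 140.4], 0.62)]
lens_ring [([199.0, 122.0, 209.0, 132.0], 0.54)] [([201.6, 128.0], 0.42)]
jar [] [([362.5, 149.4], 0.71)]
screwdriver [([401.0, 160.0, 419.0, 213.0], 0.76)] [([401.3, 182.5], 0.69), ([170.5, 125.9], 0.66)]
slide_box [([230.0, 96.0, 267.0, 127.0], 0.68)] [([251.3, 114.3], 0.59)]
2.3
```

```bash
python3 - <<'E'
import cv2
a=cv2.imread("pics/top0.png")[85:315,100:430]
cv2.imwrite("pics/v1.png",cv2.resize(a,None,fx=2.4,fy=2.4,interpolation=cv2.INTER_CUBIC))
a=cv2.imread("pics/scene0.png")[95:310,125:415]
cv2.imwrite("pics/v2.png",cv2.resize(a,None,fx=2.7,fy=2.7,interpolation=cv2.INTER_CUBIC))
E
```

```text
(no output)
```

View pics/v1.png

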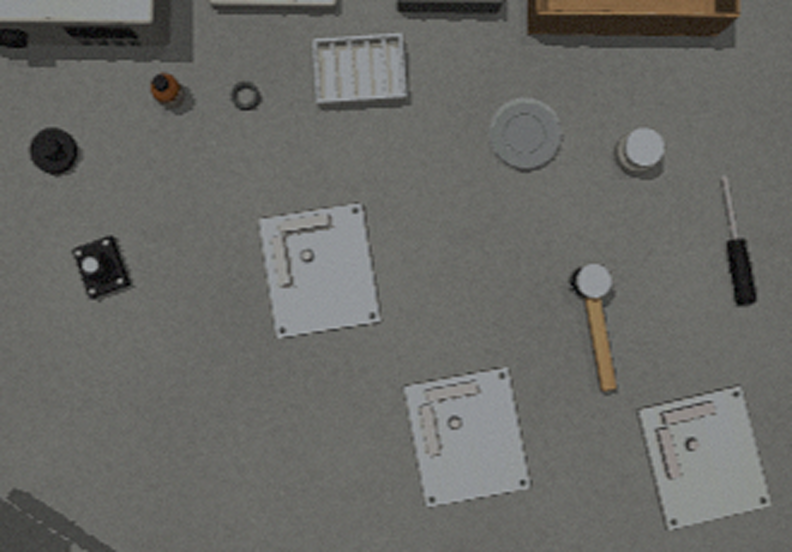

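View pics/v2.png

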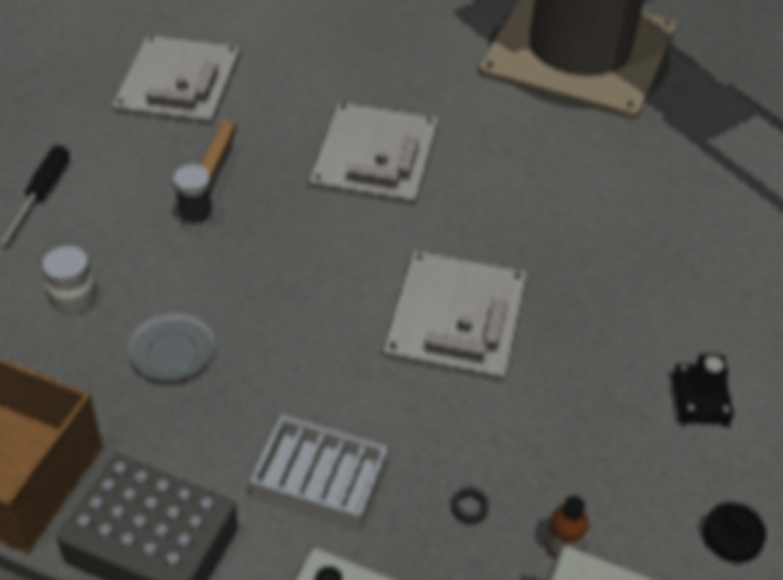

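The top view shows three jigs. In it left is the robot's left, so the one meant is at crop (320,270), full-image (233,197). The mallet head is at crop (594,282) with its handle pointing down. The square-based carrier is at crop (103,268), and the round one at (53,150) is the look-alike.

```bash
cat > h.py <<'E'
import numpy as np, cv2
from scipy.spatial.transform import Rotation as Ro
from bench import r
def toolT(s):
    T=np.eye(4); T[:3,:3]=Ro.from_euler("xyz",s["tcp_rot"],degrees=True).as_matrix(); T[:3,3]=s["tool_pos"]; return T
def wrist():
    s=r.sense(); p=r.snapshot("wrist"); p["T"]=toolT(s)@np.array(p["tool_from_camera"]); return s,p
def ray(p,uv,z):
    d=p["T"][:3,:3]@np.linalg.inv(p["K"])@[uv[0],uv[1],1]; o=p["T"][:3,3]; return o+d*(z-o[2])/d[2]
def proj(p,X):
    c=np.linalg.inv(p["T"])@np.r_[X,1]; q=np.array(p["K"])@c[:3]; return q[:2]/q[2]
def rect(p,z,x0,x1,y0,y1,mm=.5):
    # metric view of plane z: row up = +x, left = +y ; returns image and px->world
    W=np.float32([[x1,y1],[x1,y0],[x0,y0],[x0,y1]])
    src=np.float32([proj(p,[*w,z]) for w in W]); w=(y1-y0)/mm; h=(x1-x0)/mm
    H=cv2.getPerspectiveTransform(src,np.float32([[0,0],[w,0],[w,h],[0,h]]))
    im=cv2.warpPerspective(p["image"],H,(int(w),int(h)),flags=cv2.INTER_CUBIC)
    return im, lambda uv:np.array([x1-uv[1]*mm,y1-uv[0]*mm])
def pose(s,x,y,yaw,z):  # shift in tool axes (m) and turn, tool straight down, to world target
    T=toolT(s); d=T[:3,:3].T@(np.array([x,y,z])-T[:3,3])/1000
    t=(s["tcp_rot"][2]-yaw+90)%180-90   # tool z down: turn = -(yaw change)
    return np.round(d,4).tolist(),round(t,2)
E
python3 - <<'E'
from h import *
s=r.sense(); p=r.snapshot("top")
for n,uv,z in (("jig",(233,197),0),("head",(347.5,202.5),70),("handle end",(353.5,246),35),("carrier",(143,197),11),("post",(137.5,195.5),62),("pin",(228,191.5),24)):
    print(n,ray(p,uv,z).round(1))
print(np.array(r.snapshot("wrist")["tool_from_camera"]).round(2).tolist())
# jig outline
im,f=rect(p,12,380,520,-80,110) if 0 else rect(p,12,320,560,-120,140)
g=cv2.cvtColor(im,cv2.COLOR_RGB2GRAY); print(im.shape)
m=(g>cv2.threshold(g,0,255,cv2.THRESH_OTSU)[0]).astype(np.uint8)
c=max(cv2.findContours(m,0,2)[0],key=cv2.contourArea); b=cv2.minAreaRect(c); print(f(b[0]),b[1],b[2])
E
```

```text
jig [513.5  15.1   0. ]
head [ 498.3 -313.3   70. ]
handle end [ 374.4 -337.3   35. ]
carrier [509.6 281.4  11. ]
post [511.1 284.2  62. ]
pin [528.2  28.7  24. ]
[[1.0, 0.0, -0.0, 0.24], [0.0, 0.95, 0.3, -76.54], [0.0, -0.3, 0.95, -120.15], [0.0, 0.0, 0.0, 1.0]]
(480, 520, 3)
[504.72028732  14.35198212] (269.525634765625, 261.488525390625) 80.09581756591797
```

```bash
python3 - <<'E'
from h import *
print(pose(r.sense(),515,55,-4,250))
E
```

```text
([-0.3252, 0.4391, 0.0033], np.float64(68.06))
```

```bash
R='[-0.325,0.439,0.0,68,100]'; python3 -m jog '[[-0.325,0.439,0.0,68,100],[-0.325,0.439,0.0,68,100],[-0.325,0.439,0.0,68,100],[-0.325,0.439,0.0,68,100],[-0.325,0.439,0.0,68,100],[-0.325,0.439,0.0,68,100],[-0.325,0.439,0.0,68,100],[-0.325,0.439,0.0,68,100]]' 100; python3 - <<'E'
from h import *
print(pose(r.sense(),515,55,-4,250))
E
```

```text
time: 3.2
tool_pos: [448.1, 183.0, 253.7]
tcp_rot: [-180.0, -0.1, -4.3]
ft_force: [0.3, 0.3, 0.0]
finger_gap: 85.3
([0.0763, 0.1227, 0.0037], np.float64(-0.28))
```

```bash
python3 -m jog '[[0.038,0.061,0,0,60],[0.076,0.123,0.003,0,60],[0.076,0.123,0.003,0,60],[0.076,0.123,0.003,0,60],[0.076,0.123,0.003,0,60]]'; python3 - <<'E'
from h import *
s,p=wrist(); cv2.imwrite("pics/w1.png",p["image"][:,:,::-1])
np.savez("w1.npz",**{k:p[k] for k in("image","K","T")})
print(s["time"],s["tool_pos"],s["tcp_rot"])
for l in ("pin_top","jig","far_stop","side_stop"):
    for d in r.pinpoint(p,l)[:3]: print(l,d, ray(p,d["uv"],24 if l=="pin_top" else 0).round(1))
print(proj(p,[513,15,0]))
im,f=rect(p,12,410,620,-90,120)
cv2.imwrite("pics/v3.png",im[:,:,::-1])
E
```

```text
time: 3.7
tool_pos: [514.8, 53.6, 250.5]
tcp_rot: [-180.0, -0.0, -4.4]
ft_force: [-0.9, 0.6, 0.2]
finger_gap: 51.2
3.7 [514.84259462  53.58251205 250.53226105] [-1.79964388e+02 -2.46244311e-02 -4.44325221e+00]
pin_top {'uv': [267.8, 177.6], 'conf': 0.46} [525.2  34.5  24. ]
jig {'uv': [258.4, 189.9], 'conf': 0.96} [512.9  13.2   0. ]
far_stop {'uv': [388.9, 343.8], 'conf': 0.19} [ 684.4 -236.     0. ]
[258.33919997 188.47446671]
```

View pics/v3.png

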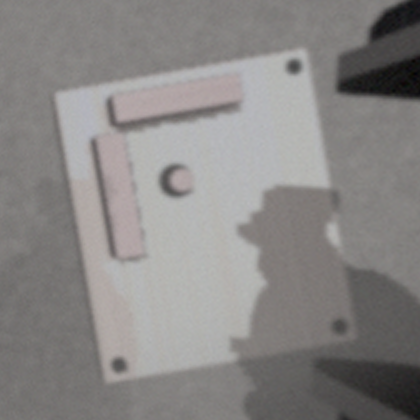

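The rectified jig view (0.5 mm/px) shows plate corners at about (55,92), (305,48), (355,338) and (106,382), with the pin top at (181,179), so yaw is about 10°. The stops are at the +x and +y sides, as described. Next I refine the edges, and compute the move to the mallet.

```bash
cat >> h.py <<'E'
def edgefit(p,z,hx,hy,x,y,yaw,win=6,skip=.12):
    "refine pose of a rectangle (half sizes) in plane z by edge search"
    im=cv2.GaussianBlur(cv2.cvtColor(p["image"],cv2.COLOR_RGB2GRAY).astype(np.float32),(0,0),1)
    for it in range(3):
        c,s_=np.cos(np.radians(yaw)),np.sin(np.radians(yaw)); R=np.array([[c,-s_],[s_,c]]); L=[]
        for n,h,l in (((1,0),hx,hy),((-1,0),hx,hy),((0,1),hy,hx),((0,-1),hy,hx)):
            n=np.array(n,float); t=np.array([-n[1],n[0]]); pts=[]
            o=np.arange(-win,win+.01,.25)
            for a in np.linspace(-l*(1-skip),l*(1-skip),40):
                q=np.array([proj(p,[*(np.array([x,y])+R@(n*(h+d)+t*a)),z]) for d in o],np.float32)
                v=cv2.remap(im,q[:,:1],q[:,1:],cv2.INTER_LINEAR).ravel(); g=np.abs(np.gradient(v)); k=g.argmax()
                if g[k]>1: pts.append((a,o[k]))
            if len(pts)<8: L.append((np.nan,np.nan,len(pts))); continue
            vx,vy,x0,y0=cv2.fitLine(np.float32(pts),cv2.DIST_HUBER,0,.01,.01).ravel(); sl=vy/vx
            L.append((y0-sl*x0,np.degrees(np.arctan(sl)),len(pts)))
        L=np.array(L); d=R@[np.nan_to_num((L[0,0]-L[1,0])/2),np.nan_to_num((L[2,0]-L[3,0])/2)]
        x+=d[0]; y+=d[1]; yaw-= -np.nanmedian(L[:,1])*1.0 if 0 else np.nanmedian(L[:,1])*-1.0
    return x,y,yaw,L.round(2).tolist()
E
python3 - <<'E'
from h import *
d=np.load("w1.npz"); p={k:d[k] for k in d}
print(edgefit(p,12,75,65,512.5,17.5,10))
x,y=498.3,-313.3; a=np.radians(11)
s=r.sense(); print(pose(s,498-45*np.cos(a)+40,-313-45*np.sin(a)+8,-79,250))
E
```

```text
(np.float64(512.2598488115003), np.float64(17.313731717831477), np.float64(10.521102003986016), [[-1.06, 0.19, 40.0], [-1.1, 0.61, 40.0], [-1.15, 0.28, 40.0], [-0.91, 0.33, 35.0]])
([0.0065, 0.37, 0.0006], np.float64(74.83))
```

```bash
sed -i 's/yaw-= -np.nanmedian.*/yaw-=np.nanmedian(L[:,1])/' h.py; python3 - <<'E'
from h import *
d=np.load("w1.npz"); p={k:d[k] for k in d}
print(edgefit(p,12,75,65,512.5,17.5,10))
E
python3 -m jog '[[0.006,0.37,0,75,50],[0.006,0.37,0,75,50],[0.006,0.37,0,75,50],[0.006,0.37,0,75,50],[0.006,0.37,0,75,50],[0.006,0.37,0,75,50],[0.006,0.37,0,75,50],[0.006,0.37,0,75,50]]'
python3 - <<'E'
from h import *
a=np.radians(11)
s=r.sense(); print(pose(s,498-45*np.cos(a)+40,-313-45*np.sin(a)+8,-79,250))
E
```

```text
(np.float64(512.2223028571132), np.float64(17.462826162273988), np.float64(9.845292067155242), [[-1.02, -0.1, 40.0], [-1.06, 0.37, 40.0], [-1.21, -0.23, 40.0], [-1.43, 0.16, 35.0]])
time: 4.75
tool_pos: [492.8, -316.7, 250.6]
tcp_rot: [-180.0, -0.1, -73.5]
ft_force: [0.7, 0.6, 0.4]
finger_gap: 42.9
([-0.0027, -0.0019, 0.0006], np.float64(5.52))
```

```bash
python3 - <<'E'
from h import *
s,p=wrist(); np.savez("w2.npz",**{k:p[k] for k in("image","K","T")})
for d in r.pinpoint(p,"mallet")[:2]: print(d, ray(p,d["uv"],0).round(1))
print(r.search_frame(p,"mallet")[:2])
im,f=rect(p,35,340,560,-440,-220); cv2.imwrite("pics/v4.png",im[:,:,::-1])
im,f=rect(p,70,440,560,-370,-250,.4);g=cv2.cvtColor(im,cv2.COLOR_RGB2GRAY)
m=(g>150).astype(np.uint8); c=max(cv2.findContours(m,0,2)[0],key=cv2.contourArea)
q=cv2.minEnclosingCircle(c); print("head",f(q[0]),q[1]*.4)
E
```

```text
{'uv': [255.7, 149.1], 'conf': 0.83} [ 502.2 -311.9    0. ]
[{'bbox': [234.3, 134.6, 276.8, 269.2], 'conf': 0.89}]
head [ 499.79862671 -312.79099731] 21.242449951171878
```

View pics/v4.png

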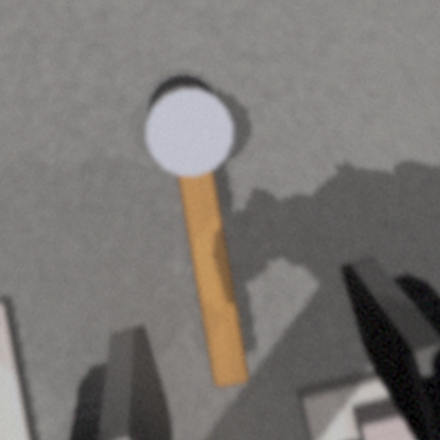

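The view shows the head at (190,132) and the handle running from (196,178) to (230,385), so mallet yaw is 9.3°. I'll grip 45 mm from the head axis.

```bash
python3 - <<'E'
from h import *
print(pose(r.sense(),455.6,-320.1,-80.7,38))
E
```

```text
([-0.0048, 0.0383, 0.2124], np.float64(7.7))
```

```bash
python3 -m jog '[[-0.005,0.038,0.03,7.7,50],[-0.005,0.038,0.08,7.7,50],[-0.005,0.038,0.13,7.7,50],[-0.005,0.038,0.17,7.7,50],[-0.005,0.038,0.20,7.7,50],[-0.005,0.038,0.212,7.7,50],[-0.005,0.038,0.212,7.7,50]]'; python3 - <<'E'
from h import *
print(pose(r.sense(),455.6,-320.1,-80.7,38))
E
```

```text
time: 5.6
tool_pos: [455.2, -317.5, 36.9]
tcp_rot: [179.9, 0.2, -80.5]
ft_force: [0.2, 0.3, 0.3]
finger_gap: 42.5
([0.0027, 0.0001, -0.0012], np.float64(0.21))
```

```bash
python3 -m jog '[[0.003,0,-0.001,0.2,50],[0.003,0,-0.001,0.2,20],[0.003,0,-0.001,0.2,0],[0.003,0,-0.001,0.2,0],[0.003,0,-0.001,0.2,0],[0.003,0,-0.001,0.2,0],[0.003,0,-0.001,0.2,0]]' 110; python3 - <<'E'
from h import *
s=r.sense(); print(s["wrist_torque"],s["tool_pos"],s["tcp_rot"])
E
```

```text
time: 6.3
tool_pos: [457.2, -321.5, 40.3]
tcp_rot: [-179.9, 0.1, -80.7]
ft_force: [-1.0, 2.1, 6.4]
finger_gap: 16.2
[ 0.3191536  -0.06506392  0.03263497] [ 457.17493437 -321.47599166   40.28929145] [-1.79908001e+02  6.04212930e-02 -8.06903238e+01]
```

```bash
python3 -m jog '[[0,0,0,0,0],[0,0,0,0,0]]'; python3 -m jog '[[0,0,-0.03,0,0],[0,0,-0.06,0,0],[0,0,-0.09,0,0],[0,0,-0.11,0,0],[0,0,-0.11,0,0],[0,0,-0.11,0,0]]'; python3 - <<'E'
from h import *
s,p=wrist(); print(s["wrist_torque"],s["tool_pos"],s["ft_force"]); 
np.savez("w3.npz",**{k:p[k] for k in("image","K","T")})
q=r.snapshot("scene")
a=q["image"]; c=proj(q,[470,-316,130]).astype(int); print(c)
a=a[max(c[1]-60,0):c[1]+60,max(c[0]-60,0):c[0]+60]
b=cv2.resize(p["image"],None,fx=.95,fy=.95)
a=cv2.resize(a,(365,365),interpolation=cv2.INTER_CUBIC); o=np.zeros((365,b.shape[1]+365-52,3),np.uint8)
b=b[:,:]; o=np.hstack([cv2.resize(p["image"],(430,322)),cv2.resize(a,(322,322))]); cv2.imwrite("pics/v5.png",o[:,:,::-1])
E
```

```text
time: 6.5
tool_pos: [457.6, -322.0, 41.2]
tcp_rot: [-179.9, -0.0, -80.7]
ft_force: [0.6, -0.4, -3.1]
finger_gap: 15.7
time: 7.1
tool_pos: [457.1, -322.0, 150.6]
tcp_rot: [-179.9, -0.0, -80.7]
ft_force: [-0.4, 0.6, -3.7]
finger_gap: 16.0
[0.03980629 0.11244753 0.02659616] [ 457.13449402 -321.95137009  150.63686915] [-0.43279823  0.62265423 -3.70304582]
[197 137]
```

View pics/v5.png

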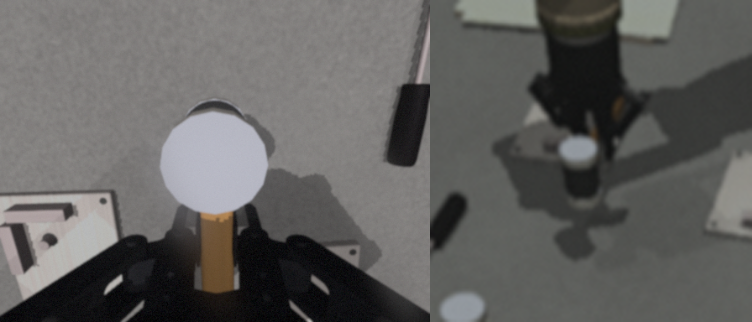

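The mallet is gripped and hanging level: the head's top face is at (213,162) in the left half, between the fingers' centre line. Next I compute the head axis offset and the move over the pin.

```bash
cat > v.py <<'E'
from h import *
def headoff(s,p,zt):  # head top centre in tool frame xy (mm)
    im=p["image"].astype(int); m=((im.min(2)>135)&(im[:,:,2]>im[:,:,0])).astype(np.uint8)
    c=max(cv2.findContours(m,0,2)[0],key=cv2.contourArea); q=cv2.minEnclosingCircle(c)
    w=ray(p,q[0],zt); e=ray(p,(q[0][0]+q[1],q[0][1]),zt)
    return (toolT(s)[:3,:3].T@(w-s["tool_pos"]))[:2],w,np.linalg.norm(e-w),q
E
python3 - <<'E'
from v import *
d=np.load("w3.npz"); p={k:d[k] for k in d}; s=r.sense()
for zb in (38,41): print(zb,headoff(s,p,s["tool_pos"][2]-zb+70))
E
```

```text
38 (array([ -0.5281292 , -46.74697279]), array([ 502.33220443, -313.17681001,  180.991963  ]), np.float64(19.570541197688243), ((254.0230712890625, 195.5), 65.07122802734375))
41 (array([ -0.55352482, -45.75137729]), array([ 501.34548699, -313.30556776,  177.991963  ]), np.float64(20.223007382634524), ((254.0230712890625, 195.5), 65.07122802734375))
```

```bash
python3 - <<'E'
from h import *
print(pose(r.sense(),498.6,-4.9,-40.7,120))
E
```

```text
([-0.3052, -0.0929, 0.0298], np.float64(-39.99))
```

```bash
python3 -m jog '[[-0.038,-0.012,0,-5,0],[-0.08,-0.024,0,-11,0],[-0.12,-0.037,0,-17,0],[-0.16,-0.049,0,-23,0],[-0.20,-0.061,0,-29,0],[-0.24,-0.073,0.01,-35,0],[-0.28,-0.085,0.02,-40,0],[-0.305,-0.093,0.03,-40,0]]'; python3 -m jog '[[0,0,0,0,0],[0,0,0,0,0]]'; python3 - <<'E'
from v import *
s,p=wrist(); print(s["tool_pos"],s["tcp_rot"],s["ft_force"])
for zb in (40,): print(zb,headoff(s,p,s["tool_pos"][2]-zb+70))
print(pose(s,498.6,-4.9,-40.7,72))
cv2.imwrite("pics/v6.png",p["image"][:,:,::-1])
E
```

```text
time: 8.0
tool_pos: [497.5, -2.3, 117.6]
tcp_rot: [-180.0, 0.2, -40.4]
ft_force: [0.7, -0.3, -3.0]
finger_gap: 15.8
time: 8.2
tool_pos: [495.9, -1.6, 115.4]
tcp_rot: [179.9, 0.4, -40.3]
ft_force: [0.4, -1.5, -3.3]
finger_gap: 16.1
[495.85258459  -1.56931907 115.43785006] [179.8968903    0.43315934 -40.31959177] [ 0.35658973 -1.45660271 -3.32870892]
40 (array([  3.75183579, -63.87137439]), array([540.24921096,  44.59605687, 145.43785006]), np.float64(34.21089209856874), ((271.6034851074219, 136.7285614013672), 120.61599731445312))
([0.0046, 0.0007, 0.0434], np.float64(0.38))
```

View pics/v6.png

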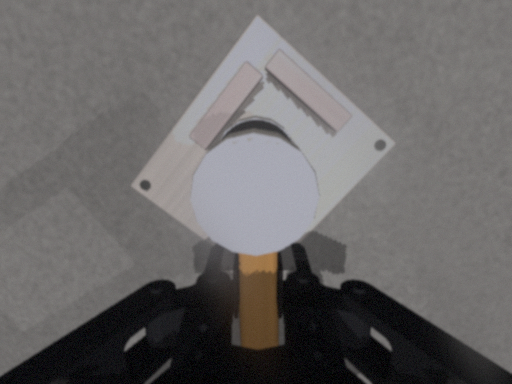

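Head circle is at (255,194), same place relative to the gripper as before (the automatic circle merged with the plate, so I disregard it). It's above the corner, with both stops clear. Descending to just above the pin.

```bash
python3 -m jog '[[0.0045,0.0005,0.01,0.4,0],[0.0045,0.0005,0.03,0.4,0],[0.0045,0.0005,0.043,0.4,0],[0.0045,0.0005,0.043,0.4,0],[0.0045,0.0005,0.043,0.4,0]]'; python3 - <<'E'
from v import *
s=r.sense(); print(s["tool_pos"],s["tcp_rot"],s["ft_force"],s["wrist_torque"])
print(pose(s,498.6,-4.9,-40.7,72))
E
```

```text
time: 8.75
tool_pos: [499.1, -6.2, 72.9]
tcp_rot: [179.9, 0.4, -40.9]
ft_force: [0.5, -0.2, -3.5]
finger_gap: 15.9
[499.08976969  -6.15766821  72.94986432] [179.90038119   0.39908233 -40.85667978] [ 0.51796676 -0.15333928 -3.4815368 ] [-0.07439476  0.12280746  0.00072848]
([-0.0012, -0.0006, 0.001], np.float64(-0.16))
```

```bash
python3 -m jog '[[-0.001,0,0.006,0,0],[-0.001,0,0.011,0,0],[-0.001,0,0.014,0,0],[-0.001,0,0.014,0,0]]';  python3 -m jog '[[0,0,0.002,0,0],[0,0,0.004,0,0],[0,0,0.004,0,0]]'
```

```text
time: 9.15
tool_pos: [499.0, -5.6, 59.4]
tcp_rot: [179.9, 0.3, -40.9]
ft_force: [0.8, 0.1, -0.9]
finger_gap: 16.0
time: 9.45
tool_pos: [499.0, -5.7, 55.3]
tcp_rot: [180.0, 0.3, -40.9]
ft_force: [0.3, -2.2, 2.8]
finger_gap: 16.1
```

```bash
python3 -m jog '[[0,0,0.002,0,0],[0,0,0.003,0,0],[0,0,0.003,0,0]]';  python3 -m jog '[[0,0,0.002,0,0],[0,0,0.003,0,0],[0,0,0.003,0,0]]';python3 -m jog '[[0,0,0.002,0,0],[0,0,0.003,0,0],[0,0,0.003,0,0]]'
```

```text
time: 9.75
tool_pos: [499.1, -6.0, 53.3]
tcp_rot: [179.9, 0.3, -40.8]
ft_force: [-8.2, -4.2, 14.6]
finger_gap: 16.2
time: 10.05
tool_pos: [499.2, -6.6, 52.4]
tcp_rot: [179.9, 0.3, -40.8]
ft_force: [-16.0, -4.4, 28.6]
finger_gap: 16.0
time: 10.35
tool_pos: [499.3, -6.9, 52.0]
tcp_rot: [179.8, 0.3, -40.8]
ft_force: [-18.7, -3.4, 33.9]
finger_gap: 16.4
```

```bash
python3 -m jog '[[0,0,-0.02,0,0],[0,0,-0.06,0,0],[0,0,-0.10,0,0],[0,0.03,-0.14,0,0],[0,0.06,-0.15,0,0],[0,0.06,-0.15,0,0],[0,0.06,-0.15,0,0]]'; python3 - <<'E'
from v import *
s,p=wrist(); print(s["tool_pos"],s["tcp_rot"],s["ft_force"],s["wrist_torque"])
np.savez("w5.npz",**{k:p[k] for k in("image","K","T")})
q=r.snapshot("scene"); c=proj(q,[530,33,13]).astype(int); a=q["image"][c[1]-40:c[1]+40,c[0]-40:c[0]+40]
cv2.imwrite("pics/v7.png",np.hstack([p["image"][:,:,::-1][:, 60:480],cv2.resize(a,(384,384),interpolation=cv2.INTER_CUBIC)[:,:,::-1]]))
print(r.pinpoint(q,"pin_top")[:2],r.pinpoint(p,"pin_top")[:2]); print([proj(q,[529.9,32.7,z]).round(1) for z in (13.5,24)])
E
```

```text
time: 11.05
tool_pos: [460.7, -52.5, 201.7]
tcp_rot: [179.8, 0.3, -40.9]
ft_force: [0.5, 0.7, -3.0]
finger_gap: 16.2
[460.70509833 -52.45514404 201.74182499] [179.84219032   0.3137722  -40.85049792] [ 0.52253419  0.65867759 -2.99669724] [-0.06647753  0.07172165  0.00763585]
[] [{'uv': [253.9, 50.8], 'conf': 0.49}]
[array([296.4, 214.7]), array([296.7, 212.3])]
```

View pics/v7.png

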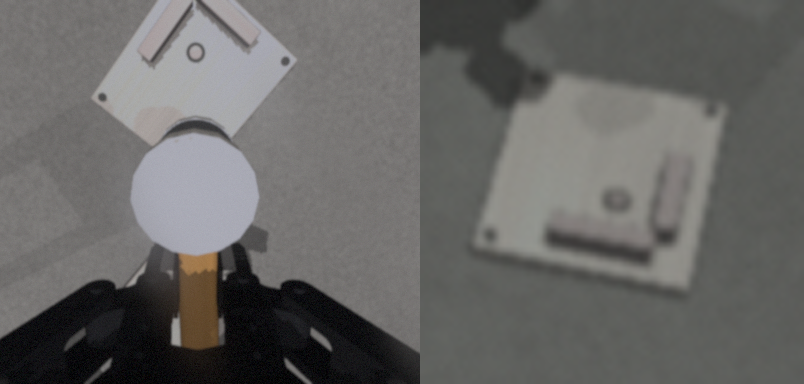

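The pin now shows as a flush ring at left (195,52) and right (615,200), without its earlier side shadow, so it's down. Sideways force grew during that press, so I'll press again with the head centred, to confirm a hard end stop.

```bash
python3 - <<'E'
from h import *
print(pose(r.sense(),500.6,-3.8,-40.7,62))
E
```

```text
([0.0001, -0.0629, 0.1386], np.float64(-0.04))
```

```bash
python3 -m jog '[[0,-0.03,0.01,0,0],[0,-0.063,0.04,0,0],[0,-0.063,0.08,0,0],[0,-0.063,0.115,0,0],[0,-0.063,0.133,0,0],[0,-0.063,0.138,0,0],[0,-0.063,0.138,0,0]]'; for i in 1 2 3; do :; done; python3 -m jog '[[0,0,0.004,0,0],[0,0,0.006,0,0],[0,0,0.006,0,0]]'; python3 -m jog '[[0,0,0.001,0,0],[0,0,0.002,0,0]]';python3 -m jog '[[0,0,0.001,0,0],[0,0,0.002,0,0]]';python3 -m jog '[[0,0,0.002,0,0],[0,0,0.003,0,0]]'
```

```text
time: 11.95
tool_pos: [499.8, -3.2, 61.5]
tcp_rot: [179.7, 0.5, -40.7]
ft_force: [0.1, -0.4, -2.9]
finger_gap: 16.3
time: 12.25
tool_pos: [500.3, -3.3, 56.2]
tcp_rot: [179.7, 0.5, -40.7]
ft_force: [-1.2, -0.1, -2.6]
finger_gap: 16.1
time: 12.45
tool_pos: [500.9, -3.4, 54.8]
tcp_rot: [179.8, 0.4, -40.7]
ft_force: [-0.4, 0.6, -2.6]
finger_gap: 16.4
time: 12.65
tool_pos: [500.9, -3.7, 53.6]
tcp_rot: [179.7, 0.4, -40.7]
ft_force: [-8.6, -3.2, 13.7]
finger_gap: 16.1
time: 12.85
tool_pos: [501.0, -4.3, 52.8]
tcp_rot: [179.7, 0.4, -40.7]
ft_force: [-16.8, -4.1, 29.3]
finger_gap: 16.2
```

Contact came hard at TCP z ≈54 with no 6–8 N plateau, so the pin is fully down. Now the mallet goes back to its place.

```bash
python3 -m jog '[[0,0,-0.03,0,0],[0,0,-0.07,0,0],[0,0,-0.09,0,0],[0,0,-0.09,0,0]]'; python3 - <<'E'
from h import *
print(pose(r.sense(),457.4,-322,-80.7,130))
E
```

```text
time: 13.25
tool_pos: [504.6, -4.6, 146.8]
tcp_rot: [179.9, 0.1, -40.7]
ft_force: [0.5, 0.3, -2.6]
finger_gap: 15.9
([0.1711, 0.2714, 0.017], np.float64(40.02))
```

```bash
python3 -m jog '[[0.021,0.034,0,5,0],[0.043,0.068,0,11,0],[0.064,0.10,0,17,0],[0.086,0.136,0,23,0],[0.107,0.17,0,29,0],[0.13,0.204,0.01,35,0],[0.15,0.238,0.015,40,0],[0.171,0.271,0.017,40,0]]'; python3 -m jog '[[0,0,0,0,0]]'; python3 - <<'E'
from h import *
print(pose(r.sense(),457.4,-322,-80.7,46))
E
```

```text
time: 14.05
tool_pos: [455.7, -322.2, 126.8]
tcp_rot: [179.8, 0.2, -80.9]
ft_force: [0.9, 0.4, -2.5]
finger_gap: 16.0
time: 14.15
tool_pos: [454.0, -325.9, 124.8]
tcp_rot: [179.7, 0.1, -81.1]
ft_force: [-0.5, 1.1, -1.7]
finger_gap: 16.2
([-0.0032, -0.0044, 0.0787], np.float64(-0.41))
```

```bash
python3 -m jog '[[-0.003,-0.0044,0.02,-0.4,0],[-0.003,-0.0044,0.045,-0.4,0],[-0.003,-0.0044,0.068,-0.4,0],[-0.003,-0.0044,0.078,-0.4,0],[-0.003,-0.0044,0.079,-0.4,0],[-0.003,-0.0044,0.079,-0.4,0]]'; python3 -m jog '[[0,0,0.002,0,0],[0,0,0.004,0,0],[0,0,0.004,0,0]]'; python3 -m jog '[[0,0,0.001,0,0],[0,0,0.002,0,0]]'
```

```text
time: 14.75
tool_pos: [457.4, -321.9, 45.7]
tcp_rot: [179.7, 0.2, -80.7]
ft_force: [-0.1, -0.5, -2.1]
finger_gap: 15.9
time: 15.05
tool_pos: [457.7, -322.1, 42.2]
tcp_rot: [179.7, 0.1, -80.7]
ft_force: [0.0, -0.5, -2.6]
finger_gap: 16.1
time: 15.25
tool_pos: [457.9, -322.4, 40.7]
tcp_rot: [179.7, 0.1, -80.7]
ft_force: [-4.0, 0.0, 3.7]
finger_gap: 16.2
```

Contact with the bench at z ≈41; releasing now and rising straight up.

```bash
python3 -m jog '[[0,0,0,0,10],[0,0,0,0,25],[0,0,0,0,45],[0,0,0,0,50],[0,0,0,0,50],[0,0,0,0,50]]'; python3 -m jog '[[0,0,-0.01,0,50],[0,0,-0.03,0,50],[0,0,-0.07,0,50],[0,0,-0.12,0,50],[0,0,-0.17,0,50],[0,0,-0.21,0,50],[0,0,-0.21,0,50]]'; python3 - <<'E'
from h import *
s=r.sense(); print(pose(s,512,240,100,250),pose(s,512,325,10,250),s["joint_pos"])
E
```

```text
time: 15.85
tool_pos: [457.9, -322.4, 40.7]
tcp_rot: [179.7, 0.1, -80.7]
ft_force: [-0.2, -0.4, 0.4]
finger_gap: 42.8
time: 16.55
tool_pos: [461.7, -324.8, 259.9]
tcp_rot: [-179.8, -0.5, -80.7]
ft_force: [0.6, -0.5, 1.2]
finger_gap: 42.7
([-0.5493, -0.1411, 0.0057], np.float64(-0.68)) ([-0.6331, -0.1548, 0.005], np.float64(89.32)) [-40.23377048   1.35403541  91.01151157  -0.15648     87.11026798
  40.45610991]
```

```bash
python3 -m jog '[[-0.31,-0.07,0,-5,80],[-0.31,-0.07,0,-5,80],[-0.31,-0.07,0,-5,80],[-0.31,-0.07,0,-5,80],[-0.31,-0.07,0,-5,80],[-0.31,-0.07,0,-5,80],[-0.31,-0.07,0,-5,80]]'; python3 - <<'E'
from h import *
s=r.sense(); print(pose(s,550,295,-70,250))
E
```

```text
time: 17.25
tool_pos: [480.3, -3.4, 258.1]
tcp_rot: [-179.8, -0.5, -75.5]
ft_force: [0.5, -0.6, -0.5]
finger_gap: 68.4
([-0.2715, -0.1422, 0.0065], np.float64(-5.48))
```

```bash
python3 -m jog '[[-0.045,-0.024,0,-1,80],[-0.09,-0.048,0,-2,80],[-0.135,-0.072,0,-3,80],[-0.18,-0.096,0,-4,80],[-0.225,-0.118,0,-5,80],[-0.2715,-0.142,0.006,-5.5,80],[-0.2715,-0.142,0.006,-5.5,80],[-0.2715,-0.142,0.006,-5.5,80]]'; python3 - <<'E'
from h import *
s,p=wrist(); np.savez("w6.npz",**{k:p[k] for k in("image","K","T")}); print(s["tool_pos"],s["tcp_rot"])
for d in r.pinpoint(p,"carrier")[:2]: print(d, ray(p,d["uv"],0).round(1))
im,f=rect(p,22,450,570,220,340,.4); print(edgefit(p,22,32,25,511,282,21,5))
q=r.snapshot("top"); a=q["image"][175:265,320:410]
cv2.imwrite("pics/v8.png",np.hstack([im*1,cv2.resize(a,(300,300),interpolation=cv2.INTER_CUBIC)])[:,:,::-1])
print([ (np.round(d["uv"],1),ray(q,d["uv"],0).round(1)) for d in r.pinpoint(q,"mallet")[:1]])
E
```

```text
time: 18.05
tool_pos: [549.1, 296.6, 249.6]
tcp_rot: [-179.9, -0.5, -69.8]
ft_force: [0.2, -1.1, -0.2]
finger_gap: 68.2
[549.1163136  296.61221174 249.55969099] [-179.89563488   -0.47550047  -69.82228332]
{'uv': [252.2, 188.2], 'conf': 0.84} [512.4 287.9   0. ]
(np.float64(515.1110541322591), np.float64(286.61025655592067), np.float64(20.813023328781128), [[0.35, -0.14, 40.0], [0.88, -4.07, 40.0], [-0.08, -0.75, 40.0], [-0.07, -0.6, 40.0]])
[(array([341.7, 202.7]), array([ 500.6, -309.6,    0. ]))]
```

View pics/v8.png

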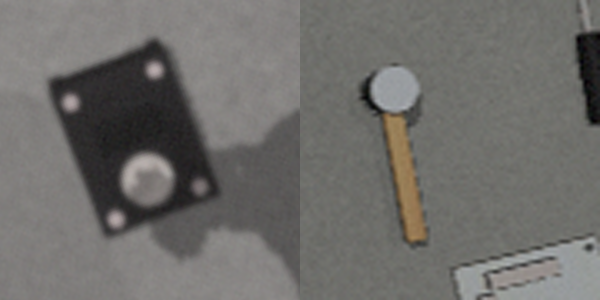

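The left half shows four base screws at (70,102), (155,69), (200,187) and (116,218), which puts the carrier at (512.3,286.0) with yaw 21.2°. The disc parallax agrees. The right half shows the mallet standing back in its place.

```bash
python3 - <<'E'
from h import *
print(pose(r.sense(),512.3,286,-68.8,50))
E
```

```text
([-0.0076, 0.0387, 0.2008], np.float64(-1.27))
```

```bash
python3 -m jog '[[-0.0075,0.0385,0.03,-1.3,80],[-0.0075,0.0385,0.08,-1.3,80],[-0.0075,0.0385,0.13,-1.3,80],[-0.0075,0.0385,0.17,-1.3,80],[-0.0075,0.0385,0.195,-1.3,80],[-0.0075,0.0385,0.20,-1.3,80],[-0.0075,0.0385,0.20,-1.3,80]]'; python3 - <<'E'
from h import *
print(pose(r.sense(),512.3,286,-68.8,50))
E
```

```text
time: 18.95
tool_pos: [512.5, 284.8, 50.9]
tcp_rot: [-179.8, -0.5, -68.9]
ft_force: [0.4, 0.0, 0.7]
finger_gap: 68.3
([-0.0012, -0.0003, 0.0009], np.float64(-0.06))
```

```bash
python3 -m jog '[[-0.001,0,0,0,60],[-0.001,0,0,0,30],[-0.001,0,0,0,0],[-0.001,0,0,0,0],[-0.001,0,0,0,0],[-0.001,0,0,0,0],[-0.001,0,0,0,0],[-0.001,0,0,0,0]]' 60; python3 -m jog '[[0,0,-0.02,0,0],[0,0,-0.05,0,0],[0,0,-0.09,0,0],[0,0,-0.12,0,0],[0,0,-0.12,0,0]]'; python3 - <<'E'
from h import *
s,p=wrist(); print(s["tcp_rot"],s["wrist_torque"]); cv2.imwrite("pics/w7.png",p["image"][:,:,::-1]); np.savez("w7.npz",**{k:p[k] for k in("image","K","T")},pos=s["tool_pos"],rot=s["tcp_rot"])
E
```

```text
time: 19.75
tool_pos: [513.5, 286.4, 53.2]
tcp_rot: [-179.6, -0.5, -68.9]
ft_force: [0.2, -1.0, 6.7]
finger_gap: 25.1
time: 20.25
tool_pos: [515.3, 288.6, 179.3]
tcp_rot: [-179.1, -0.5, -68.8]
ft_force: [0.8, -0.4, -4.2]
finger_gap: 25.4
[-179.08759614   -0.46980481  -68.83994349] [ 0.01593331 -0.03491119 -0.004806  ]
```

```bash
python3 -m jog '[[0,0,0,0,0]]'; python3 - <<'E'
from h import *
s=r.sense();print(s["tcp_rot"],pose(s,523.2,24.4,-80.15,110))
E
```

```text
time: 20.4
tool_pos: [512.8, 287.5, 173.7]
tcp_rot: [-179.5, -0.5, -68.8]
ft_force: [0.1, -0.6, -5.0]
finger_gap: 25.3
[-179.5039295    -0.49475097  -68.83443435] ([0.2485, 0.0858, 0.0652], np.float64(11.32))
```

```bash
python3 -m jog '[[0.035,0.012,0,2,0],[0.07,0.024,0,4,0],[0.105,0.036,0,6,0],[0.14,0.048,0,8,0],[0.18,0.062,0,10,0],[0.22,0.076,0.02,11.3,0],[0.2485,0.0858,0.045,11.3,0],[0.2485,0.0858,0.065,11.3,0]]';python3 -m jog '[[0,0,0,0,0],[0,0,0,0,0]]'; python3 - <<'E'
from h import *
s,p=wrist();print(s["tcp_rot"],pose(s,523.2,24.4,-80.15,72)); cv2.imwrite("pics/v9.png",p["image"][:,:,::-1]); np.savez("w8.npz",**{k:p[k] for k in("image","K","T")})
E
```

```text
time: 21.2
tool_pos: [521.2, 20.7, 106.5]
tcp_rot: [-179.7, -0.4, -80.3]
ft_force: [0.1, 0.2, -4.7]
finger_gap: 25.3
time: 21.4
tool_pos: [519.0, 20.7, 104.0]
tcp_rot: [-180.0, -0.4, -80.4]
ft_force: [0.2, 0.6, -3.4]
finger_gap: 25.0
[-179.97909372   -0.35429123  -80.36464696] ([-0.0032, -0.0047, 0.032], np.float64(-0.21))
```

View pics/v9.png

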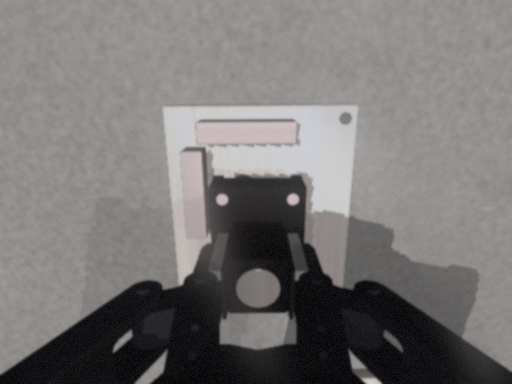

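The view shows the carrier's front edge at (210–305,178) parallel to the far stop at (196–297,132), and the side stop clear on the left at (195,190). Lowering.

```bash
python3 -m jog '[[-0.003,-0.0045,0.005,-0.2,0],[-0.003,-0.0045,0.015,-0.2,0],[-0.003,-0.0045,0.028,-0.2,0],[-0.003,-0.0045,0.033,-0.2,0],[-0.003,-0.0045,0.033,-0.2,0]]'; python3 -m jog '[[0,0,0.002,0,0],[0,0,0.003,0,0],[0,0,0.003,0,0]]';python3 -m jog '[[0,0,0.002,0,0],[0,0,0.003,0,0],[0,0,0.003,0,0]]'; python3 -m jog '[[0,0,0.001,0,0],[0,0,0.002,0,0]]'; python3 - <<'E'
from h import *
s=r.sense();print(s["tcp_rot"],pose(s,523.2,24.4,-80.15,72))
E
```

```text
time: 21.95
tool_pos: [523.1, 24.8, 70.9]
tcp_rot: [-180.0, -0.3, -80.1]
ft_force: [-0.3, -0.3, -4.9]
finger_gap: 25.2
time: 22.25
tool_pos: [523.2, 24.7, 67.9]
tcp_rot: [-180.0, -0.4, -80.1]
ft_force: [0.2, -0.0, -5.5]
finger_gap: 25.1
time: 22.55
tool_pos: [523.5, 24.7, 65.2]
tcp_rot: [-179.9, -0.4, -80.1]
ft_force: [0.2, 0.1, -2.4]
finger_gap: 25.0
time: 22.75
tool_pos: [524.8, 24.6, 65.1]
tcp_rot: [-179.8, -0.4, -80.1]
ft_force: [-5.5, -0.3, 15.7]
finger_gap: 25.3
[-179.78132019   -0.38747635  -80.12145238] ([-0.0, 0.0016, -0.0069], np.float64(0.03))
```

```bash
python3 -m jog '[[-0.002,-0.002,-0.001,0,0],[-0.003,-0.004,-0.001,0,0],[-0.003,-0.004,-0.001,0,0]]'; python3 -m jog '[[-0.002,-0.002,0,0,0],[-0.003,-0.004,0,0,0],[-0.003,-0.004,0,0,0]]'; python3 - <<'E'
from h import *
s=r.sense();print(s["tcp_rot"],s["wrist_torque"],pose(s,529.85,32.65,-80.15,65))
E
```

```text
time: 23.05
tool_pos: [528.3, 28.5, 65.8]
tcp_rot: [-179.8, -0.4, -80.1]
ft_force: [0.2, 0.1, -5.4]
finger_gap: 24.9
time: 23.35
tool_pos: [531.1, 32.2, 65.3]
tcp_rot: [-179.9, -0.4, -80.1]
ft_force: [-2.7, -0.1, -4.4]
finger_gap: 25.4
[-179.89640018   -0.37259093  -80.09478122] [-0.07542049  0.39154471 -0.02329169] ([-0.0006, 0.0011, 0.0003], np.float64(0.06))
```

```bash
python3 -m jog '[[-0.001,0,0.001,0,0],[-0.002,0,0.0015,0,0],[-0.002,0,0.0015,0,0]]'; python3 -m jog '[[-0.001,-0.001,0,0,0],[-0.002,-0.002,0,0,0],[-0.002,-0.002,0,0,0]]'; python3 - <<'E'
from h import *
s=r.sense();print(s["tcp_rot"],s["wrist_torque"],pose(s,529.85,32.65,-80.15,65))
E
```

```text
time: 23.65
tool_pos: [531.1, 32.4, 65.2]
tcp_rot: [-179.9, -0.5, -80.1]
ft_force: [-8.3, -10.6, 10.1]
finger_gap: 25.3
time: 23.95
tool_pos: [531.3, 32.6, 65.4]
tcp_rot: [179.8, -0.7, -80.1]
ft_force: [-12.2, -11.9, 8.5]
finger_gap: 25.0
[179.8421994   -0.71520864 -80.1123397 ] [-1.87676179  2.05727518  0.03253347] ([-0.0003, 0.0014, 0.0004], np.float64(0.04))
```

```bash
python3 -m jog '[[-0.002,-0.002,0.001,0,0],[-0.003,-0.003,0.002,0,0],[-0.003,-0.003,0.002,0,0],[-0.003,-0.003,0.002,0,0],[-0.003,-0.003,0.002,0,0]]'; python3 - <<'E'
from h import *
s,p=wrist();print(s["tcp_rot"],s["wrist_torque"],pose(s,529.85,32.65,-80.15,65)); np.savez("w9.npz",**{k:p[k] for k in("image","K","T")})
q=r.snapshot("scene"); c=proj(q,[530,33,20]).astype(int); a=q["image"][c[1]-45:c[1]+45,c[0]-45:c[0]+45]
cv2.imwrite("pics/v10.png",np.hstack([p["image"][:,60:460],cv2.resize(a,(384,384),interpolation=cv2.INTER_CUBIC)])[:,:,::-1])
E
```

```text
time: 24.45
tool_pos: [531.6, 32.8, 65.4]
tcp_rot: [179.5, -1.0, -80.1]
ft_force: [-29.0, -18.1, 30.9]
finger_gap: 25.0
[179.45981498  -0.95472169 -80.13336283] [-2.54968688  4.3862219   0.05888273] ([-0.0001, 0.0017, 0.0004], np.float64(0.02))
```

View pics/v10.png

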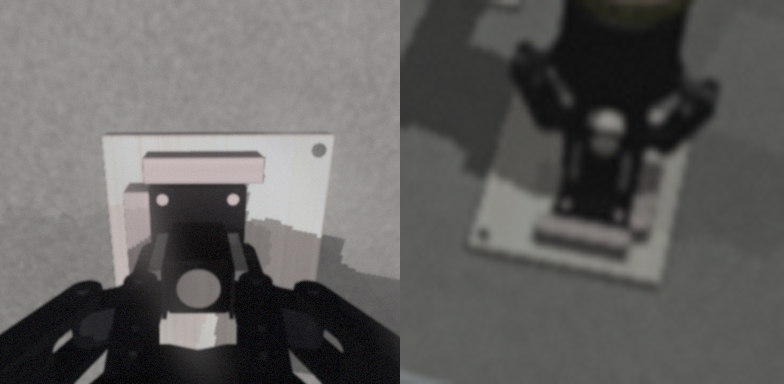

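The carrier sits in the corner with no visible gap at the far stop (145–265,183) or the side stop (148,220). But the loads have tilted the tool by about 1°, and that could lift a foot. I'll release so it lies flat, rise, and regrip more gently.

```bash
python3 -m jog '[[0,0,0,0,0],[0,0,0,0,10],[0,0,0,0,50],[0,0,0,0,60],[0,0,0,0,60]]'; python3 -m jog '[[0,0,-0.01,0,60],[0,0,-0.05,0,60],[0,0,-0.10,0,60]]'; python3 -m jog '[[0,0,-0.02,0,60]]'; python3 -m jog '[[0,0,0,0,60],[0,0,0,0,60]]'; python3 - <<'E'
from h import *
s=r.sense();print(pose(s,530.7,32.6,-80.15,66))
E
```

```text
time: 25.05
tool_pos: [532.3, 33.1, 65.8]
tcp_rot: [179.5, -1.0, -80.1]
ft_force: [0.2, -0.1, 0.5]
finger_gap: 51.3
time: 25.35
tool_pos: [530.9, 35.1, 165.0]
tcp_rot: [179.3, -0.9, -80.1]
ft_force: [1.7, 0.6, 0.0]
finger_gap: 51.5
time: 25.45
tool_pos: [533.8, 35.7, 191.6]
tcp_rot: [179.7, -1.0, -80.1]
ft_force: [0.9, 1.0, 0.7]
finger_gap: 51.4
time: 25.65
tool_pos: [534.8, 35.8, 192.9]
tcp_rot: [179.9, -1.0, -80.1]
ft_force: [0.2, 0.0, 0.3]
finger_gap: 51.2
([0.0002, 0.0044, 0.127], np.float64(0.06))
```

```bash
python3 -m jog '[[0.0002,0.004,0.02,0,60],[0.0002,0.004,0.06,0,60],[0.0002,0.004,0.10,0,60],[0.0002,0.004,0.12,0,60],[0.0002,0.004,0.126,0,60],[0.0002,0.004,0.126,0,60]]'; python3 - <<'E'
from h import *
s=r.sense();print(s["tcp_rot"],pose(s,531,32.5,-80.15,66))
E
```

```text
time: 26.25
tool_pos: [529.3, 32.7, 64.8]
tcp_rot: [179.7, -1.0, -80.1]
ft_force: [-0.4, 0.3, 1.0]
finger_gap: 51.1
[179.67532438  -0.95748232 -80.08196069] ([0.0005, -0.0016, -0.0012], np.float64(0.07))
```

```bash
python3 -m jog '[[0.0003,-0.0015,-0.001,0,40],[0.0003,-0.0015,-0.001,0,20],[0.0003,-0.0015,-0.001,0,0],[0.0003,-0.0015,-0.001,0,0],[0.0003,-0.0015,-0.001,0,0],[0.0003,-0.0015,-0.001,0,0]]' 50; python3 - <<'E'
from h import *
s=r.sense();print(s["tcp_rot"],s["wrist_torque"],pose(s,531,32.5,-80.15,66))
E
python3 -m jog '[[-0.001,-0.001,0.001,0,0],[-0.002,-0.0015,0.001,0,0],[-0.0025,-0.0015,0.001,0,0],[-0.0025,-0.0015,0.001,0,0]]'
```

```text
time: 26.85
tool_pos: [532.0, 32.6, 67.4]
tcp_rot: [179.8, -1.0, -80.1]
ft_force: [-1.4, -1.4, 5.7]
finger_gap: 25.2
[179.82687037  -0.99232389 -80.08471279] [0.08141365 0.3174419  0.01362077] ([-0.0001, 0.001, 0.0014], np.float64(0.07))
time: 27.25
tool_pos: [532.2, 33.0, 67.5]
tcp_rot: [179.7, -1.2, -80.1]
ft_force: [-11.4, -12.9, 13.0]
finger_gap: 25.7
```

```bash
python3 -m jog '[[-0.003,-0.002,0.0015,0,0],[-0.0035,-0.002,0.0015,0,0],[-0.0035,-0.002,0.0015,0,0],[-0.0035,-0.002,0.0015,0,0],[-0.0035,-0.002,0.0015,0,0],[-0.0035,-0.002,0.0015,0,0]]'; python3 - <<'E'
from h import *
s,p=wrist();print(s["tcp_rot"],s["wrist_torque"],s["ft_force"]);q=r.snapshot("scene"); c=proj(q,[530,33,20]).astype(int); a=q["image"][c[1]-45:c[1]+45,c[0]-45:c[0]+45]
cv2.imwrite("pics/v11.png",np.hstack([cv2.resize(p["image"][110:260,170:360],(486,384),interpolation=cv2.INTER_CUBIC),cv2.resize(a,(300,384))])[:,:,::-1])
t=r.snapshot("top"); m=r.pinpoint(t,"mallet")[:1]; print([ray(t,d["uv"],0).round(1) for d in m])
E
```

```text
time: 27.85
tool_pos: [532.3, 33.3, 67.6]
tcp_rot: [179.4, -1.5, -80.1]
ft_force: [-17.0, -18.5, 20.7]
finger_gap: 25.5
[179.4227563   -1.48066172 -80.11504805] [-2.82467249  2.78838978  0.08941443] [-16.96412411 -18.48471899  20.67854612]
[array([ 500.6, -309.9,    0. ])]
```

View pics/v11.png

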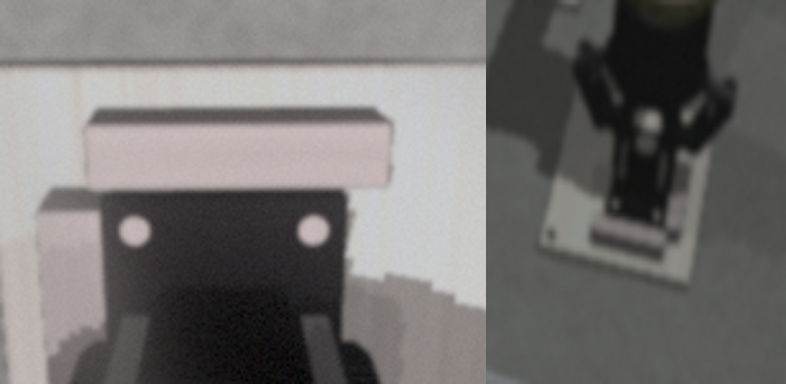

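The close-up shows the carrier edge flush and parallel along the far stop (100–345,190) and against the side stop (103,250). Forces are steady, and the mallet stands in its place. Handing in.

```bash
python3 - <<'E'
from bench import r
s=r.sense(); print(s["time"],s["ft_force"],s["finger_gap"]); print(r.hand_in()); s=r.sense(); print(s["time"],s["ft_force"],s["finger_gap"])
E
```

```text
28.05 [-16.18516797 -18.63741252  20.32712652] 25.597626841568346
the job is handed in; nothing more can be done
None
the job is handed in; nothing more can be done
```

I drove the pin down with the mallet, stood the mallet back in its place, and pressed the carrier into the corner. I handed in at about 28 s of the 64 s allowed, still gripping and pushing.

- **Pin:** it looks flush in the pictures after the first press. A second press met a hard stop straight away, with no 6–8 N stretch, so it's fully down.
- **Mallet:** the picture after I let go shows it standing in its old place. The last network fix put it at (500.6, -309.9), about 3 mm from where I first measured the head; I take that as measurement error.
- **Carrier:** the last close-up shows it flush with both stops and square to the far stop. The push is about 20 N against the far stop and 15 N against the side stop. It is pressed down with about 20 N or a little more, and the twist is only about 0.09 N m.
- **Tool tilt:** the pushing tilted the tool by about 1°, so I let go once to let the carrier lie flat and gripped it again more gently. In the final push the tool tilted again by about 0.5°. I couldn't measure separately whether that lifts the carrier slightly; it looks flat in the pictures.
- **Other checks:** one automatic fit of the mallet head failed against the plate behind it, so I used the picture instead. I saw no contact with any of the other things, but I didn't check their positions at the end.

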